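Seat a printer's bed plate on its three-ball carriage

TASK

Fit the bed plate with the square tab onto the black printer carriage: pick it up by its handle, lower it with the tab over the single ball and the other two V-blocks over the pair of balls, and press it down past the two sprung rollers so that they pull it fully home on all three balls, then let go. Keep a hand on the plate until it is past the rollers rather than dropping it, and leave the plain square plate where it lies.

Things in the scene. Friction and masses are not known exactly. Their poses are not given: they have to be found in the camera images.
- plate: Bed plate: aluminium slab 85 x 174 x 8 mm with a 56 mm wide tab out of one long side, beaded short sides over sloping flanges, black handle; 0.5 to 0.7 kg, flat on bench. Origin: below the handle, at the underside. -x: the tab (80 mm out, rear edge 55 mm); y: bead sides (98 mm out); z up, slab top at 30 mm. V-blocks under it at (-55,0), (27,66), (27,-66) mm guide it in from 7 mm, 10 degrees off.
- plate_handle (a point): Centre of the plate's handle bar, 66 mm straight above the plate's origin, same axes. The bar runs along x: 90 mm long, 14 mm thick in y, 18 mm high, on legs at x = +-38 mm, with 27 mm free below it. Pinch its middle from above, fingers closing along y; 45 N of grip holds it while pressing down.
- carriage: Black T-shaped base, fixed, 140 (x) x 316 (y) x 20 mm, origin on the bench, 80 mm from the end with the single ball (-x). Balls 18 mm wide, centres 34 mm up at (-55,0), (27,66), (27,-66) mm; sprung rollers at (18,+-103), posts 75 mm high. Home: plate axes match, plate origin 27 mm above this one. Rollers meet it at 53 mm, resist by up to 10 N to 39 mm, then pull it home; weight alone may not do.
- square_plate: Bystander: a plain square aluminium plate 140 x 140 mm with the same kind of handle but no tab and no beads, on four rubber feet, on the other side of the carriage. Origin: its centre, under its feet; slab top at 26 mm. To be left alone.
There are look-alikes about, which are no part of the job. Leave any purple look-alike of the plate alone.

How it is judged:
On the way:
1. the plate is pressed by the gripper down to the rollers' widest point, over the balls (within 12 mm) (contact force between the fingers and plate above 0.5 N and z of plate in the frame of carriage below 0.0415 m and horizontal distance between plate and carriage below 0.012 m), for 0.05 s.
At the end, for the whole second after the job is handed in: The plate is home on all three balls: its origin within 5 mm of the carriage's in plan and 23.5 to 29.5 mm above it, turned by less than 5 degrees from it, level within 2.3 degrees, and at rest (z of plate in the frame of carriage between 0.0235 and 0.0295 m and horizontal distance between plate and carriage below 0.005 m and angle between the x axis of plate and the x axis of carriage, either way round below 0.09 rad and angle between plate's own z axis and vertical below 0.04 rad and linear speed of plate below 0.02 m/s); the robot touches nothing.
It fails at once if the square plate is moved by more than 30 mm (distance of square_plate from where it was at the start of the episode above 0.03 m).
It also fails if it takes over 40 s, if anything falls off the work surface, if the arm or the gripper's body presses on something with over 40 N, if the wrist force passes 120 N, or if a joint passes its speed limit or range.

ROBOT

A 6-joint arm with a two-finger parallel gripper is mounted at the origin on the work surface. World frame = base frame: x ahead of the robot, y to its left, z up, the work surface at z = 0. Lengths are in m, angles in rad, forces in N, time in s.
With the tool pointing down it reaches from about 0.35 to 0.85 m from the base axis. Payload 8.1 kg.
Tool frame: the origin (TCP) lies at the centre of the arm's flange, where the gripper is bolted on; the fingertips stand 186 mm ahead of it and the grasp point (between the pads) lies 167 mm ahead of it; z points along the fingers, y is the direction in which the jaws open and shut (so a half turn about z gives the same grasp; the last joint's range is limited). The gripper opens to 93 mm and grips with 3 to 60 N. Pads are 15 mm wide; open, the fingers measure 128 mm over their backs; the gripper's body (75 mm by 188 mm) begins 65 mm behind the grasp point.
Start: joints at [1.052, 0.13, 1.488, -0, 1.523, -0.085], TCP at [0.252, 0.544, 0.405] pointing down, gripper open.
Joint ranges: [-2.96, 2.96], [-0.89, 2.26], [0.02, 2.5], [-1.34, 4.48], [0, 2.73], [-2.66, 2.66]. Speed limits (rad/s): [2.39, 2.39, 2.79, 3.14, 3.14, 3.14].

INTERFACE

Orientations are given as a rotation vector (axis times angle).
In Python, from plant import robot, viewer, order gives the robot as it stands.
- The arm moves only by the tool apply_moves, never from a script. Its argument "deltas" is a list of rows, each a list of 3 entries, a list of its own where there are three numbers: the finger opening in mm, from 0 to 93, then the shift along the tool's x, y, z in mm, then the turn about the tool's z in rad. In form: [[grip, [dx, dy, dz], yaw], ...]. A call has 1 to 5 rows; each row shifts and turns the commanded pose from where the row before left it, along the tool's axes as they then stand; what a row does not reach is not made up. A row lasts 1/8 s, in which the tool goes at most 62.5 mm and 10.7 degrees, less where a joint would pass 70% of its speed; a pose out of reach is approached as far as the arm can. A call is refused whole if a number of a shift passes 62.5 or a number of a turn 0.188, either way. A call with a gripper value outside its range is refused whole. The fingers move at their own pace and stop on an object; "grip_force" is the grip in N (left out, the last holds). Time passes only in rows, so rows that do not move let the fingers close. It gives the time, the measured TCP pose, the force and the opening at its end, in the units of the state.
- robot.read_state(): the state, without advancing time (a new reading comes with each control period).
- viewer.read_camera(name): name is "side" or "top" or "wrist"; returns the picture (480x640x3 uint8, blue, green, red); there is no depth.
- viewer.get_calibration(name): a dict with "fx", "fy", "cx", "cy" (pixels), "distortion" ([k1, k2, p1, p2, k3] as OpenCV has them; the pictures are not rectified), "R" (3x3) and "t" (3): a world point X has camera coordinates R X + t. Camera axes: x right, y down, z forward; pixel columns grow to the right and rows downward; lengths in m; the calibration is good to about 2 mm. A picture is of the moment at which its call begins: read the wrist's pose just before it. get_calibration takes no time and is no camera call; for the wrist camera it gives the pose at the moment of the call.
- order.close_job(): hands the job in, once; it reports no verdict.
The state is a dict: "t": time; "q": joint angles; "dq": joint speeds; "joint_torque": joint torques, N m; "tool_pos": TCP position; "orientation": TCP orientation; "force": force on the tool from outside, world axes, zero at the start; "wrist_torque": the same for the moment, N m; "opening": finger opening in m.
Only numpy, scipy, OpenCV 4.12 (cv2) and the standard library are available. Lean on these libraries where they do the work, as an engineer would, in place of code of your own. Each camera call takes 0.05 s, during which the arm holds its last target. There are 200 camera calls.

## Working session

There is one attempt and no reset: what is moved stays moved. The work goes in short steps, Python scripts to look and compute and a tool call to move; the robot and the scene stay as the last step left them, time stands still between calls to the robot, and variables do not carry over. Pictures are saved under pics/ and viewed, about 8 in all and at most 12, crops included, and the job is handed in when it is done.

Besides the shell and the picture viewer there is one more tool, called after ">>>" as name([rows], argument=value, ...), one row to a line, values as JSON. apply_moves: Moves the arm, as the interface text tells. Its arguments: {"type":"object","properties":{"deltas":{"type":"array"},"grip_force":{"type":"number"}},"required":["deltas"]}

```bash
mkdir -p pics; ls
cat > h.py <<'E'
import numpy as np, cv2
from plant import robot, viewer, order
def snap(name,fn):
    c=viewer.get_calibration(name); im=viewer.read_camera(name); cv2.imwrite('pics/'+fn,im); np.savez('pics/'+fn+'.npz',**{k:np.array(c[k]) for k in c}); return im
def back(fn,px,z):
    c=np.load('pics/'+fn+'.npz'); K=np.array([[c['fx'],0,c['cx']],[0,c['fy'],c['cy']],[0,0,1]],float)
    u=cv2.undistortPoints(np.array(px,float).reshape(-1,1,2),K,c['distortion'])[:,0]
    R,t=c['R'],c['t'].ravel(); o=-R.T@t; d=np.c_[u,np.ones(len(u))]@R
    return o+d*((z-o[2])/d[:,2])[:,None]
def proj(fn,X):
    c=np.load('pics/'+fn+'.npz'); K=np.array([[c['fx'],0,c['cx']],[0,c['fy'],c['cy']],[0,0,1]],float)
    return cv2.projectPoints(np.array(X,float).reshape(-1,1,3),cv2.Rodrigues(c['R'])[0],c['t'].ravel(),K,c['distortion'])[0][:,0]
E
python3 - <<'E'
from h import *
for n in('top','side'): snap(n,n+'1.png')
c=viewer.get_calibration('top');print(c)
print(robot.read_state())
E
```

```text
pics
{'fx': 506.2056888627288, 'fy': 506.2056888627288, 'cx': 311.0257900481034, 'cy': 245.61157724424538, 'distortion': array([-0.10365258,  0.        ,  0.        ,  0.        ,  0.        ]), 'R': array([[ 0.02579283, -0.99966276, -0.00301649],
       [-0.98683911, -0.02497987, -0.1597641 ],
       [ 0.15963487,  0.00709756, -0.98715061]]), 't': array([-0.05633671,  0.45510949,  1.09811148])}
{'t': 0.1, 'q': array([ 1.05163110e+00,  1.31085972e-01,  1.48913924e+00, -1.78472322e-06,
        1.52300807e+00, -8.53977710e-02]), 'dq': array([ 5.38500447e-05, -1.06977653e-03, -3.74245837e-03,  8.17181035e-04,
        5.74305376e-05, -1.68996000e-04]), 'joint_torque': array([ 8.72398523e-04, -5.61334956e+01, -4.93104386e+01,  7.71606714e-02,
        2.87549745e-02, -9.13378608e-05]), 'tool_pos': array([0.25205521, 0.54426981, 0.403809  ]), 'orientation': array([-6.75926105e-01, -3.06751763e+00,  2.46069611e-03]), 'force': array([-0.03906612,  0.66563529,  0.35583818]), 'wrist_torque': array([-0.01702355, -0.00328633,  0.0392614 ]), 'opening': 0.09306793825337796}
```

View pics/top1.png

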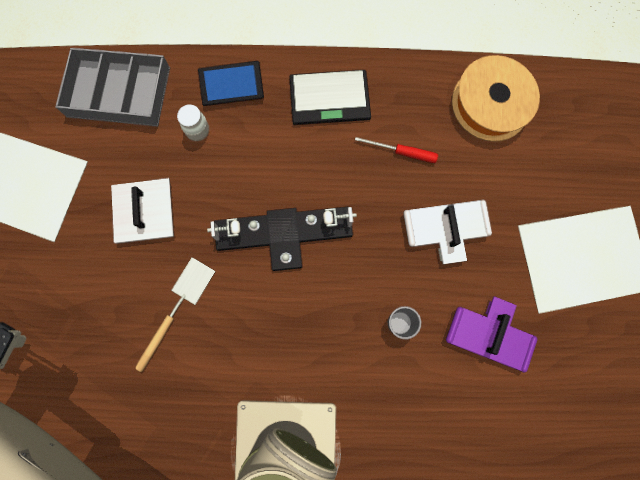

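View pics/side1.png

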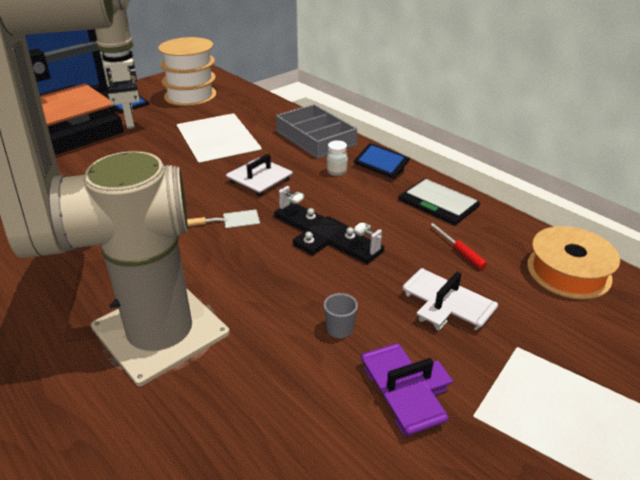

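Candidates in the top view are the white T plate with beads and tab (448,232), the purple look-alike (493,335) and the plain square plate (142,210). The carriage is at (284,232). By the description I choose the white T plate. Next I take close crops of it and the carriage.

Run:
```python
import cv2,numpy as np
im=cv2.imread('pics/top1.png')
a=cv2.resize(im[190:275,200:365],None,fx=4.8,fy=4.8,interpolation=cv2.INTER_CUBIC)[:,:792]
b=cv2.resize(im[190:275,395:500],None,fx=6,fy=6,interpolation=cv2.INTER_CUBIC)
cv2.imwrite('pics/ca.png',a);cv2.imwrite('pics/cb.png',b)
```

```text
(no output)
```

View pics/ca.png

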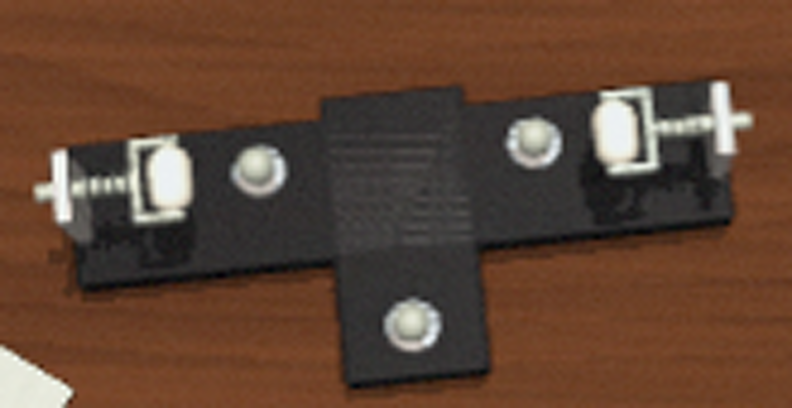

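View pics/cb.png

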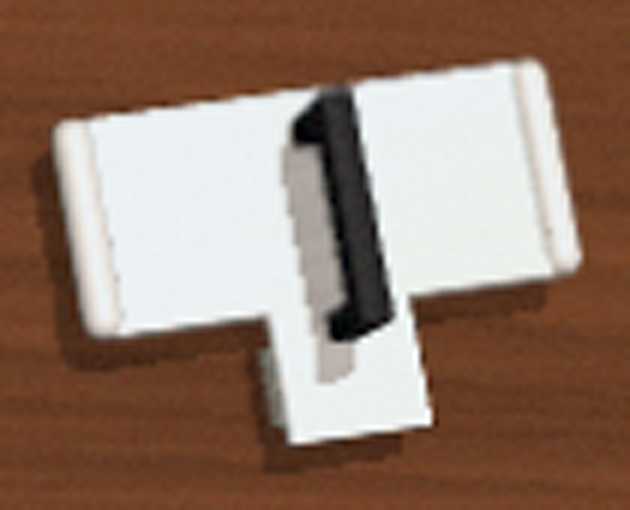

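Run:
```python
from h import *
A=lambda p:(np.array(p,float)+.5)/4.8-.5+[200,190]
B=lambda p:(np.array(p,float)+.5)/6-.5+[395,190]
b=back('top1.png',A([(411,322),(258,168),(536,140)]),.034)[:,:2]
L=np.array([(-55,0),(27,66),(27,-66)])/1000
def fit(L,W):
    Lc,Wc=L-L.mean(0),W-W.mean(0); th=np.arctan2((Lc[:,0]*Wc[:,1]-Lc[:,1]*Wc[:,0]).sum(),(Lc*Wc).sum())
    R=np.array([[np.cos(th),-np.sin(th)],[np.sin(th),np.cos(th)]]); t=W.mean(0)-R@L.mean(0)
    return t,th,(L@R.T+t-W)*1000
print('balls',b); print('carr',fit(L,b))
h=back('top1.png',B([(338,90),(374,325)]),.075)[:,:2]; print('handle',h,h.mean(0),np.linalg.norm(h[0]-h[1]),np.arctan2(*(h[0]-h[1])[::-1]))
p=back('top1.png',B([(290,443),(432,424),(270,318),(410,297)]),.030)[:,:2]
# tab end corners at x=-80,y=+-28
d=np.array([(-80,28),(-80,-28)])/1000
print('tab',p)
q=back('top1.png',B([(57,125),(545,62),(580,270),(95,335)]),.030)[:,:2]
print('corners',q, q.mean(0),np.linalg.norm(q[0]-q[1]),np.linalg.norm(q[1]-q[2]))
LL=np.array([(-80,28),(-80,-28)])/1000
t,th,r=fit(LL,p[:2]);print('from tab',t,th,r)
d=q[0]+q[3]-q[1]-q[2];print('yaw from sides',np.arctan2(-d[0],d[1]))
s=robot.read_state();R=cv2.Rodrigues(s['orientation'])[0];print(R)
```

```text
balls [[ 0.43022385  0.01243465]
 [ 0.50170253  0.08720842]
 [ 0.51842596 -0.04363771]]
carr (array([0.48378157, 0.01870954]), np.float64(0.12358707467559713), array([[-1.02278513, -0.50510637],
       [ 0.7371098 ,  0.32609713],
       [ 0.28567533,  0.17900924]]))
handle [[ 0.54985862 -0.35177746]
 [ 0.46234898 -0.36322299]] [ 0.5061038  -0.35750022] 0.08825495844200983 0.13005350141227773
tab [[ 0.42430138 -0.34317026]
 [ 0.43279703 -0.39766222]
 [ 0.47179977 -0.33623063]
 [ 0.48127631 -0.39027656]]
corners [[ 0.54439155 -0.25539951]
 [ 0.57490154 -0.44583833]
 [ 0.4934875  -0.45675839]
 [ 0.46358872 -0.26941549]] [ 0.51909233 -0.35685293] 0.19286731751757522 0.08214312710706914
from tab [ 0.50759431 -0.3580926 ] 0.15466142145132608 [[-0.06544995  0.41980255]
 [ 0.06544995 -0.41980255]]
yaw from sides 0.15856156166075816
[[-9.07388740e-01  4.20291584e-01 -8.12457689e-04]
 [ 4.20292346e-01  9.07387631e-01 -1.42533086e-03]
 [ 1.38159491e-04 -1.63479893e-03 -9.99998654e-01]]
```

```bash
cat >> h.py <<'E'
def pose():
    s=robot.read_state(); R=cv2.Rodrigues(s['orientation'])[0]; return s,np.array(s['tool_pos']),np.arctan2(R[1,0],R[0,0])
def plan(target,psi,n,p=None,psi0=None,tw=0):
    """rows of n equal steps to world target, tool-x heading psi; prints tool shifts in mm"""
    s,p0,a0=pose(); p=p0 if p is None else np.array(p,float); a=a0 if psi0 is None else psi0
    d=(np.array(target)-p)/n*1000; da=(psi-a+np.pi)%(2*np.pi)-np.pi if not tw else psi-a
    for i in range(n):
        x=np.array([np.cos(a),np.sin(a)]); y=np.array([np.sin(a),-np.cos(a)])
        print([round(float(v),1) for v in (d[:2]@x,d[:2]@y,-d[2])],round(-da/n,4)); a+=da/n
E
python3 - <<'E'
from h import *
plan([.507,-.358,.38],.15,16,tw=1)
E
```

```text
[-38.2, -44.5, 1.5] 0.1599
[-44.8, -37.8, 1.5] 0.1599
[-50.2, -30.2, 1.5] 0.1599
[-54.4, -21.8, 1.5] 0.1599
[-57.2, -12.9, 1.5] 0.1599
[-58.5, -3.7, 1.5] 0.1599
[-58.3, 5.7, 1.5] 0.1599
[-56.7, 14.9, 1.5] 0.1599
[-53.6, 23.7, 1.5] 0.1599
[-49.1, 32.0, 1.5] 0.1599
[-43.4, 39.4, 1.5] 0.1599
[-36.6, 45.8, 1.5] 0.1599
[-28.8, 51.0, 1.5] 0.1599
[-20.3, 55.0, 1.5] 0.1599
[-11.3, 57.5, 1.5] 0.1599
[-2.0, 58.6, 1.5] 0.1599
```

>>> apply_moves([
  [93, [-38, -44.5, 1.5], 0.16],
  [93, [-45, -38, 1.5], 0.16],
  [93, [-50, -30, 1.5], 0.16],
  [93, [-54.5, -22, 1.5], 0.16],
  [93, [-57, -13, 1.5], 0.16],
])

```text
t: 0.72
tool_pos: [0.3315, 0.2607, 0.3968]
orientation: [1.823, 2.558, -0.0]
force: [1.3, -0.8, 1.1]
opening: 0.0925
```

>>> apply_moves([
  [93, [-58.5, -4, 1.5], 0.16],
  [93, [-58, 6, 1.5], 0.16],
  [93, [-56.5, 15, 1.5], 0.16],
  [93, [-53.5, 23.5, 1.5], 0.16],
  [93, [-49, 32, 1.5], 0.16],
])

```text
t: 1.35
tool_pos: [0.4107, -0.0209, 0.3896]
orientation: [2.676, 1.645, 0.001]
force: [1.0, 0.8, 0.7]
opening: 0.0929
```

>>> apply_moves([
  [93, [-43.5, 39.5, 1.5], 0.16],
  [93, [-36.5, 46, 1.5], 0.16],
  [93, [-29, 51, 1.5], 0.16],
  [93, [-20, 55, 1.5], 0.16],
  [93, [-11, 57.5, 1.5], 0.16],
])

```text
t: 1.98
tool_pos: [0.4907, -0.3031, 0.3817]
orientation: [-3.105, -0.473, 0.0]
force: [0.8, -0.4, 1.1]
opening: 0.0929
```

>>> apply_moves([
  [93, [-2, 58.5, 1.5], 0.16],
  [93, [0, 0, 0], 0],
])

```text
t: 2.22
tool_pos: [0.5061, -0.3608, 0.3777]
orientation: [-3.131, -0.223, 0.005]
force: [-0.3, 0.3, -0.8]
opening: 0.0933
```

Run:
```python
from h import *
s,p,a=pose();print(p,a,s['t'],s['q'],s['force']); snap('wrist','w1.png')
plan([.507,-.358,.38],.15,2)
```

```text
[ 0.50607793 -0.3608479   0.37769154] 0.1422716559191633 2.225 [-7.01679149e-01  2.03155542e-01  1.45667479e+00 -6.66737779e-04
  1.48568849e+00  7.26907373e-01] [-0.34960567  0.29459085 -0.79983771]
[0.5, -0.4, -0.7] -0.002
[0.5, -0.4, -0.7] -0.002
```

View pics/w1.png

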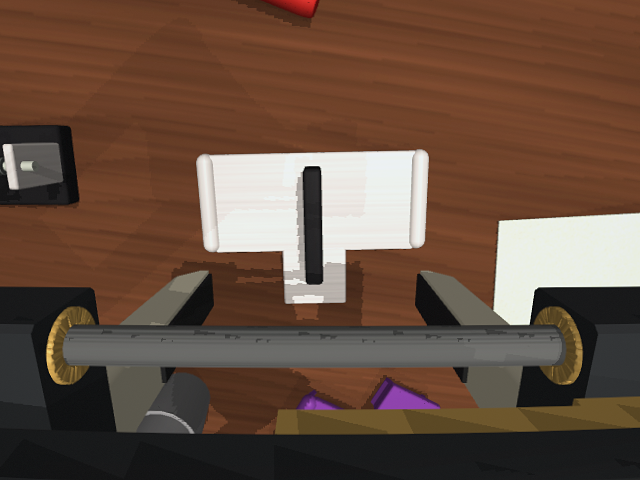

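The wrist view shows the white T plate, with its handle bar running (312,167)–(314,284), tab corners at (285,302) and (345,301), and bead ends on both sides. Now I measure it.

Run:
```python
from h import *
c=np.load('pics/w1.png.npz');print('cam',-c['R'].T@c['t'])
h=back('w1.png',[(312.5,168),(314,277)],.075)[:,:2];print(h.mean(0),np.linalg.norm(h[0]-h[1]),np.arctan2(*(h[0]-h[1])[::-1]))
p=back('w1.png',[(285,302),(345.5,301.5)],.030)[:,:2]
e=p[0]-p[1];th=np.arctan2(-e[0],e[1]);print('tab',np.linalg.norm(e),th,p.mean(0)+.08*np.array([np.cos(th),np.sin(th)]))
th=.145
for x,y in [(.507,-.3575)]:
  X=np.array([(-45,-7,75),(-45,7,75),(45,7,75),(45,-7,75),(-80,28,30),(-80,-28,30),(-45,7,57),(-45,-7,57)])/1000
  R=np.array([[np.cos(th),-np.sin(th)],[np.sin(th),np.cos(th)]]); W=np.c_[X[:,:2]@R.T+[x,y],X[:,2]]
  print(proj('w1.png',W).round(1).tolist())
```

```text
cam [ 0.5704332  -0.35192242  0.35622967]
[ 0.51024827 -0.3593414 ] 0.0826246763267074 0.15586722015077034
tab 0.054814559508559825 0.15278397931998686 [ 0.50898487 -0.36028671]
[[319.5, 285.1], [301.4, 285.1], [300.2, 167.0], [319.7, 166.9], [280.3, 303.4], [342.1, 303.3], [302.1, 277.1], [319.3, 277.1]]
```

Run:
```python
import cv2
im=cv2.imread('pics/w1.png');cv2.imwrite('pics/cw.png',cv2.resize(im[140:320,185:445],None,fx=3,fy=3,interpolation=cv2.INTER_CUBIC))
```

```text
(no output)
```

View pics/cw.png

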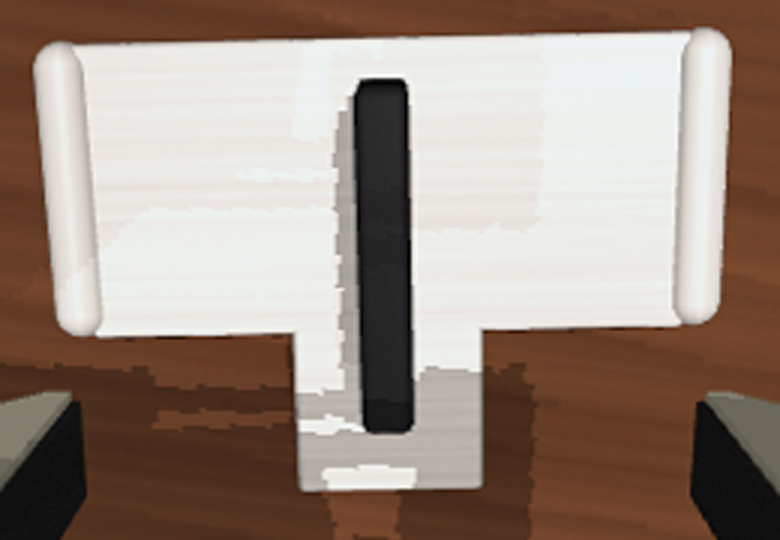

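>>> apply_moves([
  [93, [2, -0.5, 45], -0.013],
  [93, [0, 0, 45], 0],
  [93, [0, 0, 35], 0],
  [93, [0, 0, 20], 0],
  [93, [0, 0, 0], 0],
])

```text
t: 2.9
tool_pos: [0.5079, -0.3555, 0.2347]
orientation: [-3.129, -0.254, 0.003]
force: [-0.3, -0.8, 0.5]
opening: 0.093
```

Run:
```python
from h import *
s,p,a=pose();print(p,a,s['t'],s['force']); plan([.508,-.36,.233],.155,1)
```

```text
[ 0.50794389 -0.3555313   0.23471065] 0.16206822644589264 2.9 [-0.26426031 -0.79012911  0.49808829]
[-0.7, 4.4, 1.7] 0.0071
```

>>> apply_moves([
  [93, [0, 4.5, 2], 0.007],
  [93, [0, 0, 0], 0],
  [93, [0, 0, 0], 0],
])

```text
t: 3.28
tool_pos: [0.5094, -0.3616, 0.235]
orientation: [3.131, 0.241, 0.002]
force: [-0.6, 1.2, -0.1]
opening: 0.0936
```

Run:
```python
from h import *
s,p,a=pose();print(p,a,s['t'],s['force']); plan([.508,-.36,.233],.155,1)
```

```text
[ 0.50941083 -0.36156657  0.2349639 ] 0.15360498696479183 3.275 [-0.62568157  1.16320068 -0.13786372]
[-1.2, -1.8, 2.0] -0.0014
```

>>> apply_moves([
  [10, [0, -1, 1], 0],
  [10, [0, 0, 0], 0],
  [10, [0, 0, 0], 0],
  [10, [0, 0, 0], 0],
  [10, [0, 0, 0], 0],
], grip_force=45)

```text
t: 3.9
tool_pos: [0.5089, -0.3601, 0.2327]
orientation: [3.132, 0.241, -0.0]
force: [0.2, -0.0, 0.2]
opening: 0.0475
```

>>> apply_moves([
  [10, [0, 0, 0], 0],
  [10, [0, 0, 0], 0],
  [10, [0, 0, 0], 0],
])

```text
t: 4.28
tool_pos: [0.5089, -0.3601, 0.2328]
orientation: [-3.132, -0.241, -0.0]
force: [0.3, 0.2, -0.2]
opening: 0.0178
```

>>> apply_moves([
  [10, [0, 0, 0], 0],
  [10, [0, 0, 0], 0],
  [10, [0, 0, 0], 0],
])

```text
t: 4.65
tool_pos: [0.5089, -0.3598, 0.2327]
orientation: [-3.131, -0.242, 0.0]
force: [-1.0, 4.5, 3.2]
opening: 0.0133
```

>>> apply_moves([
  [10, [0, 0, -20], 0],
  [10, [0, 0, -40], 0],
  [10, [0, 0, -40], 0],
  [10, [0, 0, -20], 0],
  [10, [0, 0, 0], 0],
])

```text
t: 5.28
tool_pos: [0.5092, -0.3606, 0.3547]
orientation: [3.13, 0.241, 0.004]
force: [-0.4, -0.7, -7.7]
opening: 0.0135
```

Run:
```python
from h import *
s,p,a=pose();print(p,a,s['t'],s['force'],s['wrist_torque'],s['opening'])
plan([.484,.0187,.36],.124,8)
```

```text
[ 0.50924356 -0.3606494   0.35467506] 0.15356160480893843 5.275 [-0.44007563 -0.73454895 -7.68469931] [-0.00165983  0.10315432 -0.02449822] 0.013531541893662404
[4.1, -47.3, -0.7] 0.0037
[4.0, -47.4, -0.7] 0.0037
[3.8, -47.4, -0.7] 0.0037
[3.6, -47.4, -0.7] 0.0037
[3.4, -47.4, -0.7] 0.0037
[3.3, -47.4, -0.7] 0.0037
[3.1, -47.4, -0.7] 0.0037
[2.9, -47.4, -0.7] 0.0037
```

>>> apply_moves([
  [10, [4, -30, 0], 0.004],
  [10, [4, -47, 0], 0.004],
  [10, [4, -47, 0], 0.004],
  [10, [4, -36, 0], 0.004],
  [10, [0, 0, 0], 0],
])

```text
t: 5.9
tool_pos: [0.5006, -0.1969, 0.3501]
orientation: [-3.131, -0.221, 0.005]
force: [0.2, -1.1, -6.5]
opening: 0.0135
```

>>> apply_moves([
  [10, [0, 0, 0], 0],
  [10, [0, 0, 0], 0],
])

```text
t: 6.15
tool_pos: [0.501, -0.2003, 0.3519]
orientation: [-3.134, -0.215, 0.002]
force: [0.4, 0.5, -7.1]
opening: 0.0138
```

Run:
```python
from h import *
s,p,a=pose();print(p,a,s['t'],s['force']); snap('wrist','w2.png')
print(proj('w2.png',[(.430,.0124,.034),(.5017,.0872,.034),(.5184,-.0436,.034)]).round(1))
print(proj('w2.png',[(.484,.0187,.02)]).round(1))
```

```text
[ 0.50101272 -0.20030898  0.3519156 ] 0.13680098678721941 6.15 [ 0.36975305  0.4717906  -7.07917814]
[[ 47.  275.4]
 [-45.8 177.5]
 [114.8 177.4]]
[[ 48.8 207.5]]
```

View pics/w2.png

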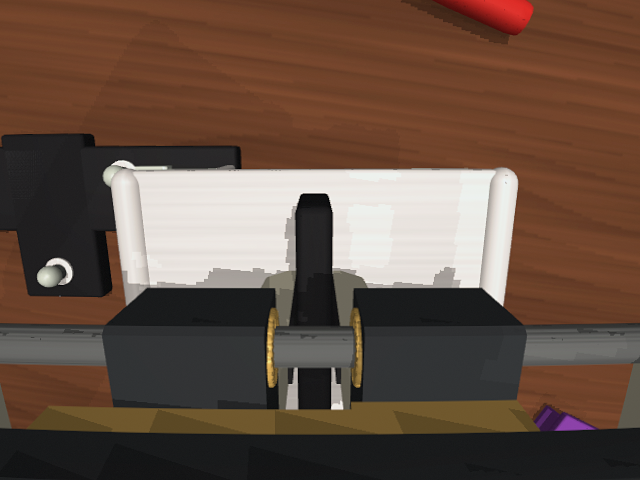

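Run:
```python
from h import *
p=np.array([.501,-.2003,.3519]);a=.1368  # measured at w2
z=p[2]-.233
e=back('w2.png',[(140,169.5),(495,168.5)],z+.030)[:,:2]; d=e[0]-e[1];th=np.arctan2(-d[0],d[1])
n=np.array([np.cos(th),np.sin(th)]);print('yaw',th,'tcp->rear edge',(e.mean(0)-p[:2])@n*1000)
h=back('w2.png',[(314,197)],z+.075)[0,:2]-p[:2];print('handle far end rel tcp along, across',h@n*1000,h@[-n[1],n[0]]*1000)
b=back('w2.png',[(49,274.5),(116,175)],.034)[:,:2];print(b)
b2=back('w2.png',[(112,295),(241,147)],.02);print(b2)
s,p,a=pose();plan([.4855,.018,.352],.124,5)
```

```text
yaw 0.14031637561216714 tcp->rear edge 52.73293758880649
handle far end rel tcp along, across 45.73815416830969 -0.491154584494958
[[ 0.43102776  0.01068586]
 [ 0.52038203 -0.04447027]]
[[ 0.41371909 -0.03548945  0.02      ]
 [ 0.55331767 -0.13563689  0.02      ]]
[2.9, -43.7, 0.0] 0.0025
[2.8, -43.7, 0.0] 0.0025
[2.6, -43.7, 0.0] 0.0025
[2.5, -43.7, 0.0] 0.0025
[2.4, -43.7, 0.0] 0.0025
```

>>> apply_moves([
  [10, [3, -35, 0], 0.003],
  [10, [3, -55, 0], 0.003],
  [10, [3, -55, 0], 0.003],
  [10, [3, -45, 0], 0.003],
  [10, [2, -28, 0], 0.003],
])

```text
t: 6.82
tool_pos: [0.4862, 0.0197, 0.3528]
orientation: [-3.135, -0.193, -0.0]
force: [0.4, 0.1, -7.7]
opening: 0.0138
```

>>> apply_moves([
  [10, [0, 0, 0], 0],
  [10, [0, 0, 0], 0],
  [10, [0, 0, 0], 0],
])

```text
t: 7.2
tool_pos: [0.4865, 0.0173, 0.3527]
orientation: [3.135, 0.19, -0.0]
force: [-0.3, -0.6, -6.6]
opening: 0.0137
```

Run:
```python
from h import *
s,p,a=pose();print(p,a,s['t'],s['force']); plan([.486,.018,.305],.124,2)
```

```text
[0.48654886 0.01733834 0.35269221] 0.12127631554498386 7.2 [-0.27538876 -0.55994123 -6.57655765]
[-0.2, -0.4, 23.8] -0.0014
[-0.2, -0.4, 23.8] -0.0014
```

>>> apply_moves([
  [10, [-0.5, -0.5, 25], -0.002],
  [10, [0, 0, 22], 0],
  [10, [0, 0, 10], 0],
  [10, [0, 0, 0], 0],
  [10, [0, 0, 0], 0],
])

```text
t: 7.82
tool_pos: [0.4863, 0.0186, 0.2968]
orientation: [3.135, 0.195, 0.002]
force: [-0.4, 0.2, -6.7]
opening: 0.0138
```

Run:
```python
from h import *
s,p,a=pose();print(p,a,s['t'],s['force'])
a1=snap('top','t3.png'); a2=snap('side','s3.png'); a3=snap('wrist','w3.png')
t=cv2.resize(a1[180:280,190:390],(800,400),interpolation=cv2.INTER_CUBIC)
cv2.imwrite('pics/m3.png',np.hstack([cv2.resize(a2[140:280,230:420],(400,295),interpolation=cv2.INTER_CUBIC),cv2.resize(a3,(394,295))])); 
m=np.vstack([cv2.resize(t,(600,300)),cv2.resize(cv2.imread('pics/m3.png'),(600,223))]);cv2.imwrite('pics/m3.png',m)
```

```text
[0.48631815 0.01859446 0.29680019] 0.12439420094256576 7.825 [-0.36187178  0.2097984  -6.68374752]
```

View pics/m3.png

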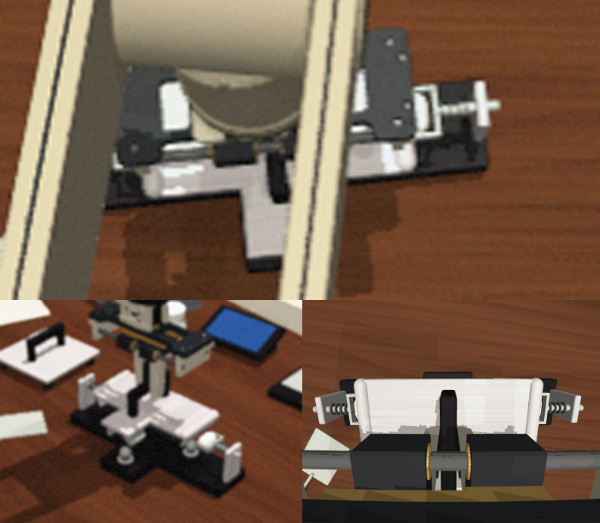

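The montage shows the plate held level over the carriage, with the tab over the single ball and the beads between the rollers. The sideways centring needs a closer look in the wrist picture.

Run:
```python
from h import *
im=cv2.imread('pics/w3.png');cv2.imwrite('pics/cw3.png',cv2.resize(im[150:310,10:640],(800,int(160*800/630)*2),interpolation=cv2.INTER_CUBIC))
# predicted for carriage (.485,.018,.124) and plate at tcp-1mm
th=.124;R=np.array([[np.cos(th),-np.sin(th)],[np.sin(th),np.cos(th)]])
def P(L,o): L=np.array(L,float)/1000; q=proj('w3.png',np.c_[L[:,:2]@R.T+o,L[:,2]]); return ((q-[10,150])*[800/630,406/160]).round(0).tolist()
print('bead rollers (18,+-103,~53)',P([(18,103,60),(18,-103,60),(60,150,20),(60,-150,20),(60,158,20),(60,-158,20)],[.485,.018]))
z=63.8
print('plate rear corners',P([(55,98,z+30),(55,-98,z+30),(55,87,z+30),(55,-87,z+30)],[.4855,.0185]))
```

```text
bead rollers (18,+-103,~53) [[159.0, 202.0], [613.0, 203.0], [96.0, 9.0], [676.0, 11.0], [81.0, 10.0], [691.0, 11.0]]
plate rear corners [[120.0, 44.0], [650.0, 45.0], [149.0, 43.0], [621.0, 44.0]]
```

View pics/cw3.png

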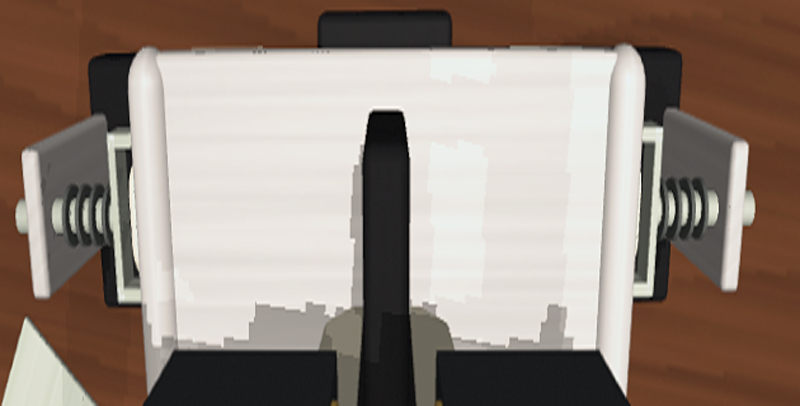

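Centres agree within about 1 mm: carriage at 386, plate at 387 and handle at 386 in the crop. Now press down.

>>> apply_moves([
  [10, [0, 0, 6], 0],
  [10, [0, 0, 6], 0],
  [10, [0, 0, 5], 0],
  [10, [0, 0, 4], 0],
  [10, [0, 0, 2], 0],
])

```text
t: 8.6
tool_pos: [0.4858, 0.0189, 0.2723]
orientation: [-3.135, -0.196, -0.0]
force: [0.9, 0.4, -5.2]
opening: 0.0141
```

>>> apply_moves([
  [10, [0, 0, 4], 0],
  [10, [0, 0, 3], 0],
  [10, [0, 0, 0], 0],
])

```text
t: 8.98
tool_pos: [0.4851, 0.0189, 0.2644]
orientation: [-3.135, -0.196, 0.004]
force: [1.5, 0.1, -11.8]
opening: 0.0135
```

>>> apply_moves([
  [10, [0, 0, 2], 0],
  [10, [0, 0, 1.5], 0],
  [10, [0, 0, 0], 0],
])

```text
t: 9.35
tool_pos: [0.4853, 0.0189, 0.2614]
orientation: [-3.135, -0.196, 0.003]
force: [-1.1, 0.3, -14.9]
opening: 0.0135
```

>>> apply_moves([
  [10, [0, 0, 1.5], 0],
  [10, [0, 0, 1], 0],
  [10, [0, 0, 0], 0],
])

```text
t: 9.72
tool_pos: [0.4859, 0.0189, 0.2597]
orientation: [-3.135, -0.196, -0.001]
force: [0.8, 0.3, -15.2]
opening: 0.0137
```

>>> apply_moves([
  [10, [0, 0, 1.5], 0],
  [10, [0, 0, 0], 0],
  [10, [0, 0, 0], 0],
])

```text
t: 10.1
tool_pos: [0.4862, 0.019, 0.2591]
orientation: [-3.135, -0.196, -0.002]
force: [-3.2, 2.8, -0.8]
opening: 0.0137
```

Contact: the downward pull is gone. Release and retreat.

>>> apply_moves([
  [60, [0, 0, 0], 0],
  [60, [0, 0, 0], 0],
  [60, [0, 0, 0], 0],
  [60, [0, 0, 0], 0],
  [60, [0, 0, 0], 0],
])

```text
t: 10.72
tool_pos: [0.4859, 0.0188, 0.2583]
orientation: [3.135, 0.196, 0.0]
force: [-0.9, -0.2, -0.6]
opening: 0.0579
```

>>> apply_moves([
  [60, [0, 0, -20], 0],
  [60, [0, 0, -50], 0],
  [60, [0, 0, -50], 0],
  [60, [0, 0, -30], 0],
  [60, [0, 0, 0], 0],
])

```text
t: 11.35
tool_pos: [0.4866, 0.0188, 0.4113]
orientation: [3.135, 0.196, 0.009]
force: [0.6, -0.4, 0.3]
opening: 0.0599
```

Run:
```python
from h import *
s,p,a=pose();print(p,a,s['t'],s['force'],s['opening'])
a3=snap('wrist','w4.png');a2=snap('side','s4.png')
th=.124;R=np.array([[np.cos(th),-np.sin(th)],[np.sin(th),np.cos(th)]])
def P(L,o): L=np.array(L,float)/1000; return proj('w4.png',np.c_[L[:,:2]@R.T+o,L[:,2]])
q=P([(-80,28,57),(-80,-28,57),(45,0,102),(-45,0,102),(55,87,57),(55,-87,57)],[.485,.018]);print(q.round(0).tolist())
m=a3.copy()
for u in q: cv2.drawMarker(m,tuple(int(v) for v in u.round()),(0,0,255),0,8,1)
b=cv2.resize(a2[150:270,240:400],(640,480),interpolation=cv2.INTER_CUBIC)
cv2.imwrite('pics/m4.png',np.hstack([cv2.resize(m,(400,300)),cv2.resize(b,(400,300))]))
```

```text
[0.48656951 0.01879981 0.41134271] 0.12477353226905617 11.35 [ 0.59182668 -0.39342468  0.27077404] 0.05992251481795779
[[283.0, 307.0], [344.0, 307.0], [314.0, 174.0], [314.0, 289.0], [211.0, 158.0], [416.0, 159.0]]
```

View pics/m4.png

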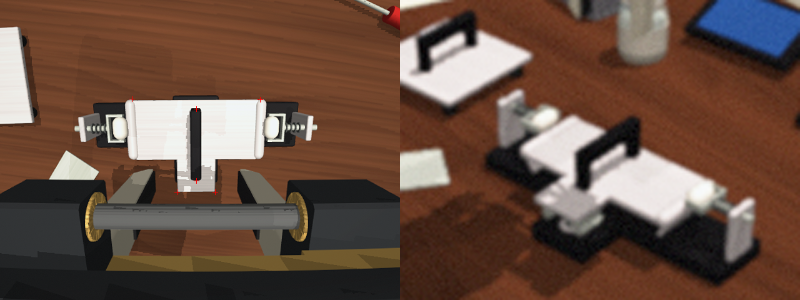

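The last view shows the plate level, with the rollers over both beads, and its tab, handle and rear corners on the markers predicted for home. I hand the job in.

```bash
python3 -c "
from plant import order
print(order.close_job())"
```

```text
the job is handed in; nothing more can be done
None
```

The white bed plate with the square tab is on the black carriage, and the job is handed in. I gripped its handle at 45 N and pressed it past the rollers. I released only once the force on the wrist showed it resting on the balls.

- **Pressing home:** the rollers pulled the plate down with up to about 9 N beyond its weight. That pull vanished at a flange height of 0.259 m, which puts the plate about 26.5 mm above the carriage origin. Home is 27 mm.
- **Final pictures:** after release, the plate looks level with a roller over each bead. Its tab, handle and rear corners fall on the pixels predicted for home, to within about 1 to 2 mm. The gripper was open, about 150 mm clear, with no contact force.
- **Left alone:** I never went near the square plate or the purple look-alike.
- **Disagreements:** the two cameras differed by about 2 mm on the carriage position, and measured arm positions varied by 1 to 2 mm while settling. Both are within the 7 mm the V-blocks can guide in. I did not measure the final height or tilt separately from the pictures.

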